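# Release the ratchet and bring down the embossing press lever

## Robot

A 7-joint arm with a two-finger parallel gripper is mounted at the origin on the work surface. World frame = base frame: x ahead of the robot, y to its left, z up, the work surface at z = 0. Lengths are in m, angles in rad, forces in N, time in s.
With the tool pointing down it reaches from about 0.4 to 0.85 m from the base axis. Payload 4.5 kg.
Tool frame: the origin (TCP) lies at the very end of the fingers, on their centre line; the grasp point (between the pads) lies 19 mm behind it; z points along the fingers, y is the line along which they close (so a half turn about z gives the same grasp; the last joint's range is limited). The gripper opens to 88 mm and grips with 3 to 60 N. Pads are 18 mm wide; open, the fingers measure 123 mm over their backs; the gripper's body (75 mm by 187 mm) begins 45 mm behind the grasp point.
Start: joints at [1.315, 0.689, -0.195, 1.565, 0.157, 0.902, -0.215], TCP at [0.179, -0.599, 0.239] pointing down, gripper open.
Joint ranges: [-3.01, 3.01], [-0.46, 2.08], [-1.47, 1.51], [0.13, 2.56], [-1, 4.14], [0.04, 2.09], [-2.66, 2.66]. Speed limits (rad/s): [2.57, 2.57, 3.14, 3.14, 3.14, 3.14, 3.14].

## Interface

Orientations are given as a rotation vector (axis times angle).
In Python, from cell import robot gives the robot as it stands.
- The arm moves only by the shell command python3 -m inch 'ROWS'. ROWS is text: rows parted by semicolons, each of 7 numbers parted by spaces: the shift along the tool's x, y, z in mm, then the turn, a rotation vector about the tool's x, y, z in degrees, then the closure, from -1 (fully open) to 1 (shut). A call has 1 to 8 rows; each row shifts and turns the commanded pose from where the row before left it, along the tool's axes as they then stand; what a row does not reach is not made up. A row lasts 1/8 s, in which the tool goes at most 62.5 mm and 10.7 degrees, less where a joint would pass 70% of its speed; a pose out of reach is approached as far as the arm can. A call is refused whole if a number of a shift passes 62.5 or a number of a turn 10.7, either way. A call with a gripper value outside its range is refused whole. The fingers move at their own pace and stop on an object; the grip force is fixed at half the most. Time passes only in rows, so rows that do not move let the fingers close. It gives the time, the measured TCP pose, the force, the opening and the grip force at its end, in the units of the state.
- robot.observe(): the state, without advancing time (a new reading comes with each control period).
- robot.capture(name): name is "scene" or "top"; returns the picture (384x512x3 uint8, red, green, blue); there is no depth.
- robot.calibration(name): a dict with "fovy" (degrees; the focal length in pixels is half the picture's height over the tangent of half this angle, whatever the lens; pixels are square), "cx", "cy" (the principal point, pixels), "extrinsics" (4x4, takes a point from world to camera coordinates). Camera axes: x right, y up, looking along -z (the intrinsics and any distortion apply to the point x, -y, -z); pixel columns grow to the right and rows downward; lengths in m; the calibration is good to about 2 mm. A picture is of the moment at which its call begins. calibration takes no time and is no camera call.
- robot.sign_off(): hands the job in; it is judged then, once.
Trained networks look in the newest picture that a camera, given by its name, has taken for a name from the list of things; names that differ only in an ending like _2 or _b are one class to them, and where a whole thing is asked for, a point or a joint stands for the part that bears it (a point fixed in the world has none). Each returns a list of dicts, best first, with "p" (0 to 1); they miss things now and then, are a little off and sometimes report something else, mostly with a low value. They report only what shows in the picture. A call takes as long as a camera call.
- robot.recognise(camera, query): "box" ([left, top, width, height] in pixels, round what is visible of it).
- robot.trace(camera, query): "mask" (384x512 bool, what is visible of it) and "box" ([left, top, width, height] in pixels, round what is visible of it).
The state is a dict: "clock": time; "joints": joint angles; "qvel": joint speeds; "tau": joint torques, N m; "ee_pos": TCP position; "tool_rot": TCP orientation; "ft_force": force on the tool from outside, world axes, zero at the start; "wrist_torque": the same for the moment, N m; "finger_gap": opening from 0.0 (shut) to 1.0 (fully open); "grip_force": force on a finger pad.
Only numpy, scipy, OpenCV 4.12 (cv2) and the standard library are available. Lean on these libraries where they do the work, as an engineer would, in place of code of your own. Each camera call takes 0.05 s, during which the arm holds its last target. There are 200 camera calls.

## Task

The guest card in the embossing press is ready to be stamped, but a ratchet holds the lever up. Flip the weighted pawl back off the toothed wheel so that it stays off, and only then bring the lever all the way down onto the card; leave it down with the pawl off and don't disturb the other things on the counter.

Things in the scene. Friction and masses are not known exactly. Their poses are not given: they have to be found in the camera images.
- press: Dark cast iron hand press fixed to the counter; base plate 210 x 120 x 20 mm spanning x -90..120, y -60..60 mm of its own frame, in which all x, y, z below are given. Origin on the counter surface, in the lever's plane (y = 0), z up. The lever points to -x. Lower die table centred at x = -25, y = 0 with the guest card (58 x 110 mm, part of the press) at z = 90.
- lever_axle (a point): Centre of the lever's hinge, a level axle along the press's y at x = 50, y = 0, z = 130 mm. A toothed steel wheel of radius 50 mm, 12 mm thick, is fixed to the lever on this axle in the plane y = 50 mm. 10 mm cheeks stand beside the hub (y = +-22) up to z = 150.
- lever (a joint): Lever angle, rad: 0 = level, fully down, its die on the card; 1.0 = highest. Starts between 0.6 and 0.9. Stiff hinge: stays where it is left; 1 to 6 N at the grip move it down. With the pawl on the wheel it can be raised, but drops at most one tooth (0.2 rad) before it locks hard.
- lever_grip (a point): Middle of the lever's wooden cross grip, a level bar 24 mm in diameter, 100 mm long along the press's y, 170 mm from the axle. The arm, an iron bar 18 mm wide and 20 mm high, joins it in the middle. In the press frame x = 50 - 170 cos(lever), y = 0, z = 130 + 170 sin(lever) mm.
- pawl (a joint): Pawl angle, rad: 0 to 0.15 = hook in or on the teeth (locked); 0.85 = flipped right back on its stop (off). Its ball weight tips it: let go below 0.4 it falls back onto the wheel, beyond 0.6 it falls to the stop and stays. Push the ball in the press's +x direction to flip it off; about 1 N.
- pawl_hinge (a point): The pawl's hinge, about the press's y, at x = 110, y = 50, z = 174 mm on a post behind the wheel. From it a 60 mm hook arm points to -x over the wheel's top and a 9 mm rod with a ball weight stands up.
- pawl_ball (a point): Centre of the iron ball weight, 32 mm in diameter, on top of the pawl's rod, 85 mm from the pawl's hinge. In the press frame x = 110 + 85 sin(pawl - 0.42), y = 50, z = 174 + 85 cos(pawl - 0.42) mm: from about x = 75, z = 252 (on) to x = 145, z = 251 (off).
- key_a: Loose brass key on a red tag, 145 x 34 mm, 6 mm high, lying beside the press; leave it. Origin under the key's middle.
- key_b: The other loose brass key on a red tag, same size, near the lever's end of the press; leave it.
- jar: Loose amber glass jar, 72 mm across, 75 mm high, beside the wheel; leave it. Origin under its middle.
- bell: Loose brass desk bell, 80 mm across, 54 mm high; leave it.
- magnifier: Loose magnifier, 190 mm long, 16 mm high; leave it. Origin under the lens.

How it is judged:
On the way:
1. the pawl is flipped off the wheel while the lever is still up (value of joint pawl above 0.6 rad and value of joint lever above 0.3 rad), for 0.2 s.
At the end, for the whole second after the job is handed in: The pawl rests off the wheel (pawl above 0.6 rad) and the lever is fully down (within 0.07 rad of its lowest position) and at rest (value of joint pawl above 0.6 rad and value of joint lever below 0.07 rad and velocity of joint lever between -0.05 and 0.05 rad/s); the robot touches nothing.
It fails at once if a bystander (key, jar, bell, magnifier) is shifted by more than 40 mm (distance of any of key_a, key_b, jar, bell, magnifier from where it was at the start of the episode above 0.04 m).
It also fails if it takes over 40 s, if anything falls off the work surface, if the arm or the gripper's body presses on something with over 40 N, if the wrist force passes 120 N, or if a joint passes its speed limit or range.

## Working session

There is one attempt and no reset: what is moved stays moved. The work goes in short steps, Python scripts to look and compute and a shell command to move; the robot and the scene stay as the last step left them, time stands still between calls to the robot, and variables do not carry over. Pictures are saved under pics/ and viewed, at most 10 in all, crops included, and the job is handed in when it is done.

```bash
mkdir -p pics; cat > h.py <<'E'
import numpy as np, cv2
from cell import robot
from scipy.spatial.transform import Rotation as R
def cal(n):
    c=robot.calibration(n); f=192/np.tan(np.radians(c["fovy"])/2); return f,c["cx"],c["cy"],np.array(c["extrinsics"]),c
def proj(n,P):
    f,cx,cy,E,_=cal(n); p=np.atleast_2d(P)@E[:3,:3].T+E[:3,3]
    return np.c_[cx+f*p[:,0]/-p[:,2], cy+f*-p[:,1]/-p[:,2]]
def unproj(n,uv,z):
    f,cx,cy,E,_=cal(n); d=np.array([(uv[0]-cx)/f,-(uv[1]-cy)/f,-1.])
    o=-E[:3,:3].T@E[:3,3]; w=E[:3,:3].T@d; return o+w*(z-o[2])/w[2]
E
python3 - <<'E'
from h import *
ims=[]
for n in("scene","top"):
    im=robot.capture(n); cv2.imwrite(f"pics/{n}0.png",im[:,:,::-1]); print(n,cal(n))
    for q in("press","lever_grip","pawl_ball","jar","key_a","bell","magnifier"):
        for r in robot.recognise(n,q)[:2]: print(q,round(r["p"],2),np.round(r["box"]).tolist())
print(robot.observe())
E
```

```text
scene (np.float64(426.4722976204742), 256.7443082876032, 191.44004535235632, array([[-0.60002857,  0.79997374, -0.0027802 ,  0.31650197],
       [-0.70000723, -0.52335902,  0.48588601,  0.22937588],
       [ 0.38724101,  0.29349165,  0.87401776, -1.53292576],
       [ 0.        ,  0.        ,  0.        ,  1.        ]]), {'fovy': 48.475033265453085, 'cx': 256.7443082876032, 'cy': 191.44004535235632, 'extrinsics': array([[-0.60002857,  0.79997374, -0.0027802 ,  0.31650197],
       [-0.70000723, -0.52335902,  0.48588601,  0.22937588],
       [ 0.38724101,  0.29349165,  0.87401776, -1.53292576],
       [ 0.        ,  0.        ,  0.        ,  1.        ]])})
press 0.58 [244.0, 180.0, 47.0, 96.0]
press 0.27 [244.0, 209.0, 46.0, 44.0]
lever_grip 0.68 [243.0, 180.0, 49.0, 98.0]
lever_grip 0.61 [243.0, 208.0, 50.0, 48.0]
pawl_ball 0.62 [236.0, 183.0, 17.0, 27.0]
pawl_ball 0.15 [249.0, 298.0, 43.0, 32.0]
jar 0.64 [198.0, 216.0, 21.0, 30.0]
key_a 0.71 [302.0, 247.0, 31.0, 41.0]
key_a 0.71 [249.0, 297.0, 44.0, 32.0]
bell 0.87 [176.0, 146.0, 20.0, 21.0]
magnifier 0.79 [376.0, 215.0, 25.0, 52.0]
[... 1075 characters left out ...]
nts': array([ 1.31477518,  0.68908555, -0.19460665,  1.56532153,  0.15727485,
        0.90251909, -0.21513182]), 'qvel': array([-1.34867078e-03, -4.97214741e-04, -2.52598669e-03, -6.53275459e-04,
        1.16327082e-03,  2.07929465e-05, -2.97128886e-03]), 'tau': array([-8.28171542e-04, -5.27436519e+01, -1.26724172e+00, -1.53737926e+01,
       -5.19171311e-02, -9.64875580e-04, -1.06002886e-05]), 'ee_pos': array([ 0.17864658, -0.59892981,  0.23874614]), 'tool_rot': array([3.10862781e+00, 4.53625515e-01, 5.40689403e-05]), 'ft_force': array([-0.77262892, -0.14222653,  0.0673236 ]), 'wrist_torque': array([ 0.01612395, -0.00718875,  0.00469095]), 'grip_force': 0.0, 'finger_gap': 0.998843710745029}
```

View pics/scene0.png

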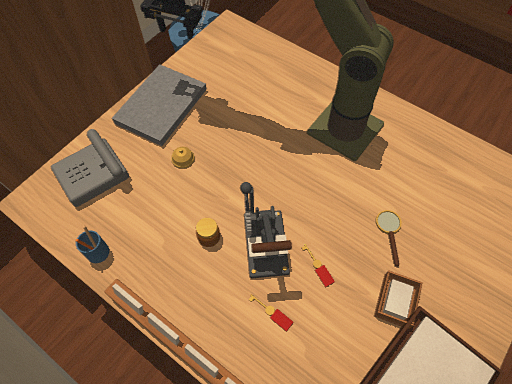

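View pics/top0.png

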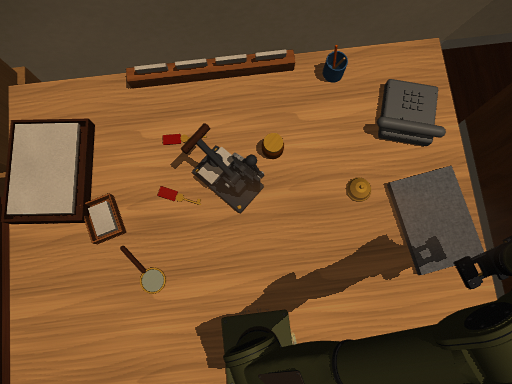

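The scene view shows the press around (268,240), with the ball at about (246,188) and the grip at about (271,246). In the top view the grip is at about (195,138), and the ball sits near (249,160), left of the jar. I'll enlarge both.

```bash
python3 - <<'E'
from h import *
a=cv2.imread("pics/scene0.png")[170:290,220:310]; b=cv2.imread("pics/top0.png")[110:220,165:285]
a=cv2.resize(a,(390,520),interpolation=cv2.INTER_CUBIC); b=cv2.resize(b,(400,367),interpolation=cv2.INTER_CUBIC)
c=np.zeros((520,800,3),np.uint8); c[:,:390]=a; c[:367,400:]=b
cv2.imwrite("pics/crop0.png",c)
E
```

```text
(no output)
```

View pics/crop0.png

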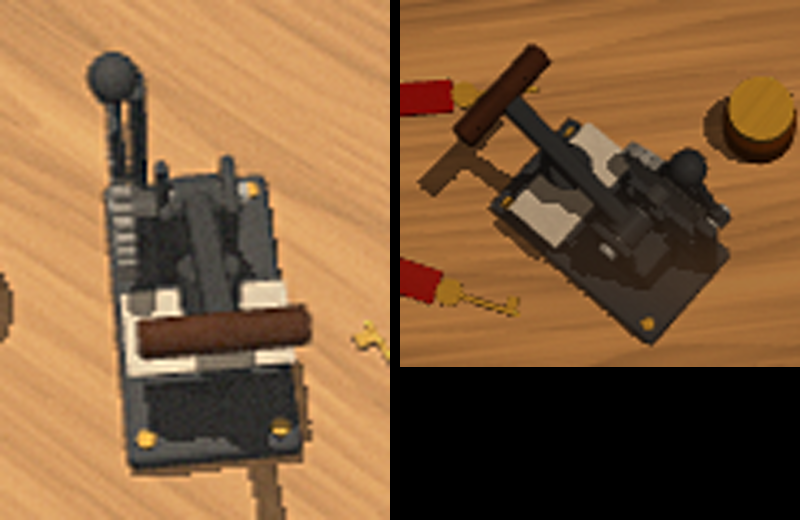

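The crops show the base corners, grip ends and ball clearly in both views. The wheel side is on the left in scene and on the jar side in top. Next I fit the pose.

```bash
cat >> h.py <<'E'
def P2W(v,P):  # v = x,y,yaw
    P=np.atleast_2d(P)/1000; c,s=np.cos(v[2]),np.sin(v[2])
    return np.c_[v[0]+c*P[:,0]-s*P[:,1], v[1]+s*P[:,0]+c*P[:,1], P[:,2]]
def grip(l,y=0): return [50-170*np.cos(l),y,130+170*np.sin(l)]
def ball(p): return [110+85*np.sin(p-.42),50,174+85*np.cos(p-.42)]
E
python3 - <<'E'
from h import *
from scipy.optimize import least_squares
S=[(245.8,187.8),(251.8,248),(291.8,245),(250.5,277.5),(289.7,275),(281.8,211.5)]
T=[(251.7,160.1),(207,125.6),(184.5,151.4),(240,212.9),(263.4,186.5),(193.5,172.1),(216.6,146.3)]
def res(v):
    l=v[3]; g=[ball(v[4]),grip(l,50),grip(l,-50)]
    s=P2W(v,g+[[-90,60,20],[-90,-60,20],[120,-60,20]]); t=P2W(v,g+[[120,-60,20],[120,60,20],[-90,-60,20],[-90,60,20]])
    return np.r_[(proj("scene",s)-S).ravel(),(proj("top",t)-T).ravel()]
best=min((least_squares(res,[.7,.05,y,.75,.1],loss="soft_l1") for y in np.arange(-3,3,1)),key=lambda r:r.cost)
v=best.x; print(v.round(4),best.cost); print(res(v).round(1).reshape(-1,2).tolist())
np.save("v.npy",v)
for n,p in dict(ball=ball(v[4]),off=ball(.85),g=grip(v[3]),gd=grip(0),hinge=[110,50,174],ax=[50,0,130]).items(): print(n,P2W(v,p).round(3))
for n,c,z in(("jar top",(274,143),.075),("key",(177,141),.0),("key2",(178,197),0),("bell",(359,188),.03)): print(n,unproj("top",c,z).round(3))
o=robot.observe(); print(R.from_rotvec(o["tool_rot"]).as_matrix().round(3))
E
```

```text
[ 0.5419  0.0465 -2.4044  0.6392  0.0157] 13.578952377907974
[[-0.1, -0.4], [-0.6, 0.1], [-0.8, -0.5], [-1.6, -1.2], [0.0, -2.5], [-0.8, -2.7], [-1.6, 0.4], [-0.5, 0.1], [-2.2, 0.3], [-1.0, 0.8], [0.4, -0.9], [-3.2, -0.6], [-1.5, -1.7]]
ball [[ 0.519 -0.042  0.252]]
off [[ 0.468 -0.088  0.251]]
g [[0.606 0.105 0.231]]
gd [[0.631 0.127 0.13 ]]
hinge [[ 0.494 -0.064  0.174]]
ax [[0.505 0.013 0.13 ]]
jar top [ 0.614 -0.125  0.075]
key [0.683 0.189 0.   ]
key2 [0.494 0.201 0.   ]
bell [ 0.447 -0.378  0.03 ]
[[ 0.958  0.286  0.   ]
 [ 0.286 -0.958 -0.   ]
 [ 0.     0.    -1.   ]]
```

```bash
python3 -m inch '0 0 -50 0 0 0 1;0 0 -50 0 0 0 1;45 -39 0 0 0 0 1;45 -39 0 0 0 0 1;45 -39 0 0 0 0 1;45 -39 0 0 0 0 1;45 -39 0 0 0 0 1;45 -39 0 0 0 0 1'
```

```text
clock: 1.8
ee_pos: [0.3714, -0.2959, 0.339]
tool_rot: [3.108, 0.453, 0.001]
ft_force: [0.7, -0.3, 0.1]
finger_gap: 0.113
grip_force: 0.0
```

```bash
python3 -m inch '46 -38.5 0 0 0 0 1;46 -38.5 0 0 0 0 1;46 -38.5 0 0 0 0 1;46 -38.5 0 0 0 0 1;46 -38.5 0 0 0 0 1;46 -38.5 0 0 0 0 1;0 0 0 0 0 -10 1;0 0 0 0 0 -10 1'
python3 -m inch '0 0 0 0 0 -5.7 1;0 0 0 0 0 0 1'
python3 - <<'E'
from h import *
cv2.imwrite("pics/s1.png",cv2.resize(robot.capture("scene")[120:320,160:400,::-1],(720,600),interpolation=cv2.INTER_CUBIC))
v=np.load("v.npy");o=robot.observe();M=R.from_rotvec(o["tool_rot"]).as_matrix();print(M.round(3))
p=P2W(v,[52-30,50,0])[0];p[2]=.243
print(o["ee_pos"].round(4),"to start",(M.T@(p-o["ee_pos"])*1000).round(1))
E
```

```text
clock: 2.8
ee_pos: [0.5692, 0.004, 0.3385]
tool_rot: [2.979, 0.999, -0.0]
ft_force: [0.7, -0.7, -0.7]
finger_gap: 0.004
grip_force: 0.0
clock: 3.05
ee_pos: [0.5689, 0.0026, 0.3387]
tool_rot: [-2.93, -1.132, 0.0]
ft_force: [-0.2, -0.3, -0.3]
finger_gap: 0.004
grip_force: 0.0
[[ 0.741  0.672  0.   ]
 [ 0.672 -0.741  0.   ]
 [ 0.    -0.    -1.   ]]
[0.5689 0.0026 0.3387] to start [-12.5  -0.7  95.7]
```

View pics/s1.png

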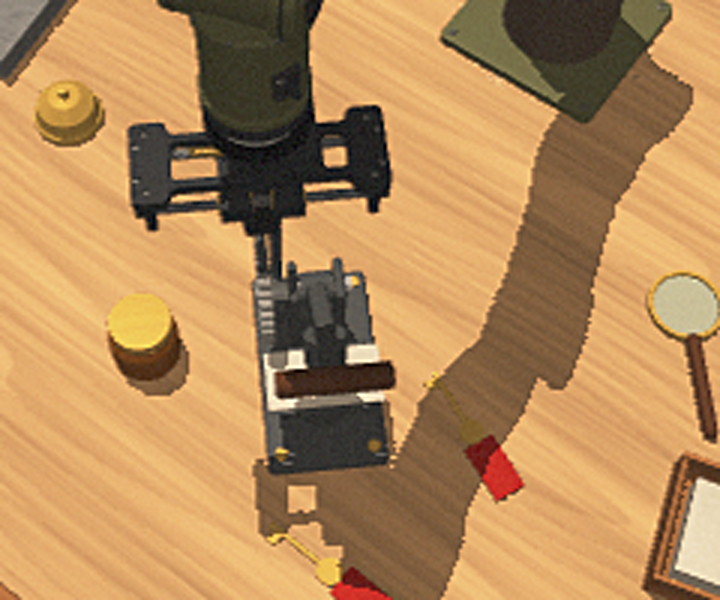

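The gripper is above the press and everything else is where it was. Next: descend, then push the ball.

```bash
python3 -m inch '0 0 45 0 0 0 1;0 0 40 0 0 0 1;0 0 10 0 0 0 1;-20 0 0 0 0 0 1;-15 0 0 0 0 0 1;-15 0 0 0 0 0 1;-15 0 0 0 0 0 1;-10 0 0 0 0 0 1'
python3 -m inch '-10 0 0 0 0 0 1;-10 0 0 0 0 0 1;-8 0 0 0 0 0 1;0 0 0 0 0 0 1'
python3 - <<'E'
from h import *
cv2.imwrite("pics/s2.png",cv2.resize(robot.capture("scene")[120:320,160:400,::-1],(720,600),interpolation=cv2.INTER_CUBIC))
E
```

```text
clock: 4.1
ee_pos: [0.5127, -0.0488, 0.2439]
tool_rot: [2.93, 1.132, -0.0]
ft_force: [0.5, 0.1, 0.4]
finger_gap: 0.005
grip_force: 0.1
clock: 4.6
ee_pos: [0.4924, -0.0672, 0.2437]
tool_rot: [2.93, 1.132, -0.001]
ft_force: [0.7, -0.2, -0.2]
finger_gap: 0.011
grip_force: 0.0
```

View pics/s2.png

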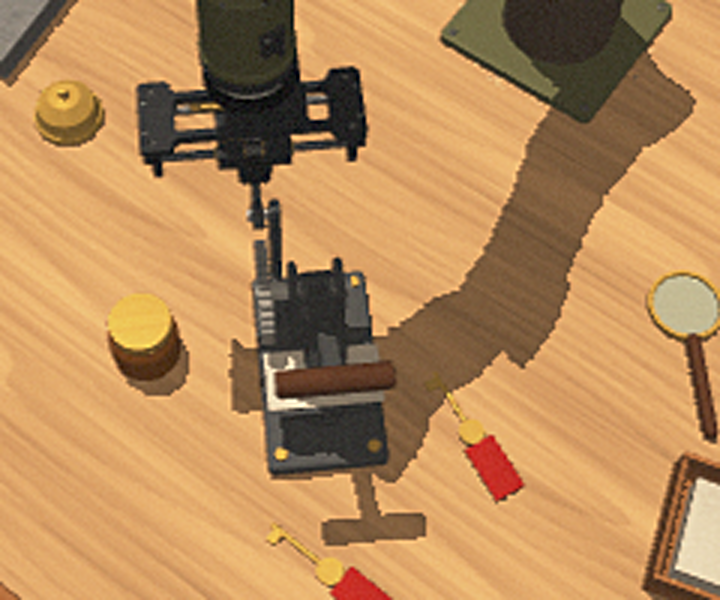

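```bash
python3 -m inch '0 0 -50 0 0 0 1;0 0 -50 0 0 0 1;50 -12.5 0 0 0 0 1;50 -12.5 0 0 0 0 1;49 -12.5 0 0 0 0 1;49 -12.5 0 0 0 0 1;0 0 30 0 0 0 1;0 0 0 0 0 0 1'
python3 - <<'E'
from h import *
v=np.load("v.npy");a={}
for n in("scene","top"):
    im=robot.capture(n); a[n]=im
    for r in robot.recognise(n,"pawl_ball")[:2]: print(n,round(r["p"],2),np.round(r["box"]).tolist())
    print(proj(n,P2W(v,[ball(.1),ball(.85)])).round(0).tolist(), proj(n,P2W(v,grip(v[3]))).round(0))
c=np.hstack([cv2.resize(a["scene"][140:290,200:300],(400,600),interpolation=3),cv2.resize(a["top"][90:240,165:265],(400,600),interpolation=3)])
cv2.imwrite("pics/s3.png",c[:,:,::-1])
o=robot.observe();M=R.from_rotvec(o["tool_rot"]).as_matrix();print(o["ee_pos"])
p=P2W(v,grip(v[3]))[0];print((M.T@(p-o["ee_pos"])*1000).round(1))
E
```

```text
clock: 5.65
ee_pos: [0.6043, 0.1038, 0.3114]
tool_rot: [-2.929, -1.136, 0.008]
ft_force: [-0.8, -0.4, 0.4]
finger_gap: 0.008
grip_force: 0.0
scene 0.62 [236.0, 161.0, 15.0, 35.0]
[[245.0, 185.0], [244.0, 166.0]] [[271. 246.]]
[[252.0, 162.0], [269.0, 177.0]] [[194. 139.]]
[0.60611523 0.10313818 0.31496685]
[ 0.7 -1.4 83.5]
```

View pics/s3.png

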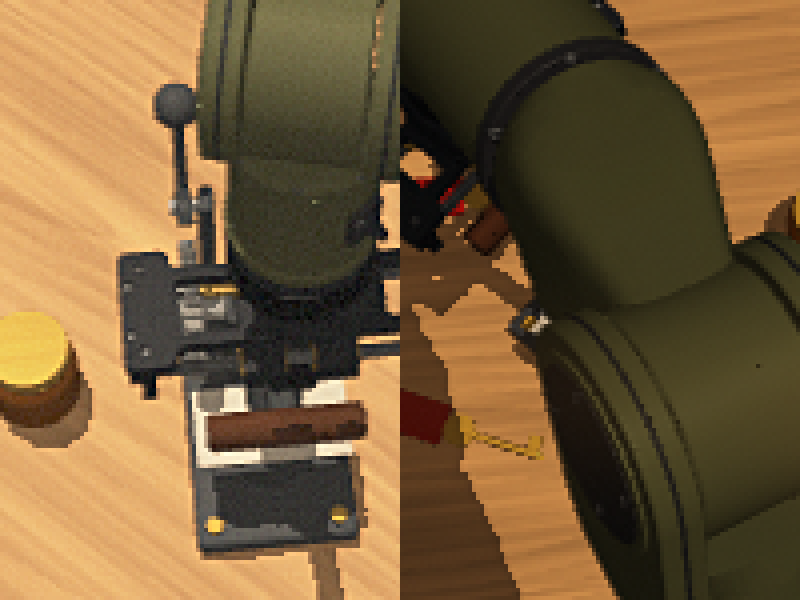

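The ball is at about (244,166) in scene, exactly the predicted "off" spot, so the pawl is off. I'll press the grip on its −y half, which keeps the arm away from the ball.

```bash
python3 -m inch '0 -30 0 0 0 0 1;0 0 35 0 0 0 1;0 0 25 0 0 0 1;0 0 8 0 0 0 1;6 0 10 0 0 0 1;7 0 10 0 0 0 1'
python3 -m inch '7 0 16 0 0 0 1;6 0 16 0 0 0 1;4 0 16 0 0 0 1;0 0 0 0 0 0 1'
```

```text
clock: 6.6
ee_pos: [0.5962, 0.1347, 0.2264]
tool_rot: [2.93, 1.132, 0.004]
ft_force: [-1.0, -1.0, 0.9]
finger_gap: 0.005
grip_force: 0.7
clock: 7.1
ee_pos: [0.6059, 0.1455, 0.1754]
tool_rot: [2.93, 1.134, -0.008]
ft_force: [-0.0, 0.2, 0.4]
finger_gap: 0.004
grip_force: 0.0
```

```bash
python3 -m inch '2 0 14 0 0 0 1;1 0 12 0 0 0 1;0 0 6 0 0 0 1;0 0 2 0 0 0 1;0 0 0 0 0 0 1'
python3 - <<'E'
from h import *
v=np.load("v.npy");o=robot.observe();print(o["ft_force"],P2W(v,grip(0)),o["ee_pos"])
cv2.imwrite("pics/s4.png",cv2.resize(robot.capture("scene")[140:290,200:320,::-1],(480,600),interpolation=3))
E
```

```text
clock: 7.72
ee_pos: [0.6094, 0.1475, 0.1435]
tool_rot: [2.93, 1.133, -0.002]
ft_force: [-0.2, -1.0, -0.3]
finger_gap: 0.006
grip_force: 0.0
[-0.23138486 -0.99884425 -0.26511553] [[0.63072851 0.12718989 0.13      ]] [0.60936744 0.14754386 0.14350006]
```

View pics/s4.png

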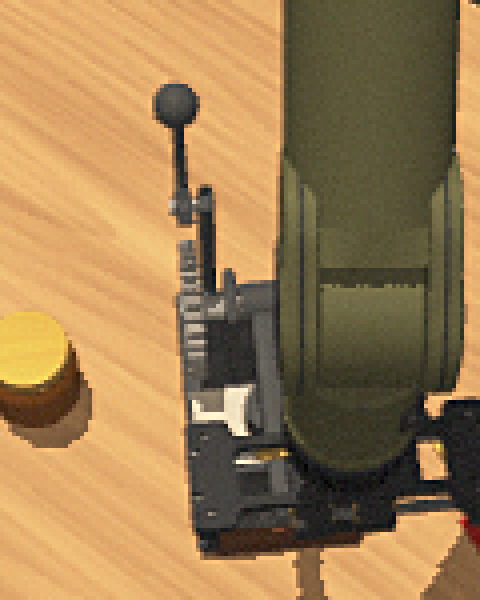

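The lever has followed down and the ball is still off. No stop force yet, so I'll press until one shows.

```bash
python3 -m inch '0 0 3 0 0 0 1;0 0 2 0 0 0 1;0 0 0 0 0 0 1'; python3 -m inch '0 0 2 0 0 0 1;0 0 2 0 0 0 1;0 0 0 0 0 0 1'
```

```text
clock: 8.15
ee_pos: [0.6099, 0.1477, 0.1419]
tool_rot: [2.929, 1.132, 0.002]
ft_force: [-6.7, -2.2, 20.3]
finger_gap: 0.004
grip_force: 10.6
clock: 8.52
ee_pos: [0.61, 0.1477, 0.1414]
tool_rot: [2.928, 1.131, 0.004]
ft_force: [-12.2, -6.0, 43.9]
finger_gap: 0.004
grip_force: 22.0
```

That is the hard stop, at z 0.1415 against an expected 0.142. Retract and check.

```bash
python3 -m inch '0 0 -8 0 0 0 1;0 0 -40 0 0 0 1;0 0 -60 0 0 0 1;0 0 -60 0 0 0 1;50 0 0 0 0 0 1;60 0 0 0 0 0 1;60 0 0 0 0 0 1;0 0 0 0 0 0 1'
python3 - <<'E'
from h import *
v=np.load("v.npy")
for n in("scene",): print(proj(n,P2W(v,[grip(0,50),grip(0,-50),grip(.07,50),ball(.85)])).round(1).tolist()); print([(round(r["p"],2),r["box"]) for q in("pawl_ball","lever_grip") for r in robot.recognise(n,q)[:1]] if robot.capture(n) is not None else 0)
cv2.imwrite("pics/s5.png",cv2.resize(robot.capture("scene")[140:320,180:340,::-1],(533,600),interpolation=3))
print(robot.observe()["ft_force"])
E
```

```text
clock: 9.52
ee_pos: [0.7362, 0.2666, 0.2985]
tool_rot: [-2.926, -1.137, 0.003]
ft_force: [0.2, 0.1, -0.2]
finger_gap: 0.006
grip_force: 0.0
[[252.9, 273.9], [290.1, 270.5], [252.8, 272.4], [243.7, 165.6]]
[(0.55, [236.1, 162.7, 14.2, 32.6]), (0.6, [241.9, 197.9, 42.0, 85.5])]
[-0.50930215 -0.24870532  0.28992156]
```

View pics/s5.png

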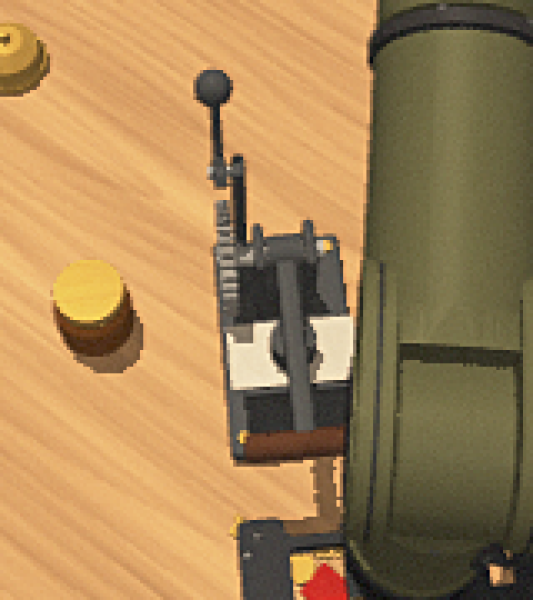

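The grip's left end is at about (253,274), matching lever = 0. The ball is at (244,166), so the pawl is off, and the robot is clear.

```bash
python3 -c "from cell import robot; print(robot.sign_off())"
```

```text
the job is handed in; nothing more can be done
None
```

I flipped the pawl off with the lever still up, then pressed the lever down to its stop. The last picture shows the pawl off, the lever down and the arm clear; the job is handed in, but no verdict came back.

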